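Weigh the sample bottle on the trip balance

TASK

Weigh the amber sample bottle on the trip balance: stand the two larger steel weights (200 g and 100 g) upright on the empty right-hand pan, setting them down gently, and slide the poise along its notched bar, click by click, to the notch where the beam floats level on its own. The beam rides on knife edges, so push the poise sideways with a light fingertip - do not grip it, lean on the balance or ram the poise against its end - and leave the bottle and the other things on the bench alone.

Things in the scene. Friction and masses are not known exactly. Their poses are not given: they have to be found in the camera images.
- balance: the trip balance's fixed grey casting, 300 mm wide (its y), 125 mm deep (its x); origin on the bench under its centre; its front (-x) roughly faces the robot, +y is left. A see-saw beam, pivoted about x 75 mm above the bench, carries pans at y = +115 (left) and -115 mm (right) and the notched bar in front. A white scale plate between the pans, 62 mm wide, is 167 mm tall
- bar_mid (a point): middle of the top of the notched bar, a horizontal steel bar along the balance's y, 202 mm long, 8 mm deep, 110 mm in front of the balance's origin (its x = -110 mm); top 80 mm above the bench when level; it tilts with the beam (ends up to 9 mm up or down)
- beam (a joint): tilt of the beam, rad: 0 level (the pointer stands upright), positive = right pan down, stops at -0.09 and +0.09 (a pan moves 10 mm). The pans stay horizontal. Damped: settles about 1.5 s after it is let go; floating between the stops, 0.0028 rad is 1 g of difference between the pans (one notch of the poise: 0.028 rad)
- poise (a joint): distance of the poise from its left end, growing to the right (the balance's -y), m: 0 to 0.14, resting in 15 notches 10 mm apart; at 0 it stands 70 mm left of bar_mid, and the beam with empty pans is level; each notch to the right equals 10 g more on the right pan. A spring roller holds it in a notch: 4 to 6 N along the bar start it over a tooth, then it snaps into the next notch
- poise_top (a point): centre of the top face of the poise, a plain upright steel block, 22 mm along the bar, 20 mm across it, straddling the notched bar and rising 32 mm above the bar's top (its top is 112 mm above the bench with the beam level)
- left_pan_top (a point): centre of the top face of the left pan, the same as the right one, which carries the sample bottle
- right_pan_top (a point): centre of the top face of the right pan (flat steel disc, diameter 120 mm, no rim, 110 mm above the bench when level), empty at the start; it has room for both weights side by side. At the start it is up at its stop, held by the weight of the bottle, and yields downwards under 3.5 to 4 N, with the 200 g weight on it under about 1.5 to 2 N
- sample: amber glass bottle with black cap, closed, 58 mm in diameter, 125 mm tall, origin at the centre of its underside, standing on the left pan; it weighs between 355 and 425 g (unknown)
- w200: 200 g weight, the largest: upright steel cylinder 30 mm in diameter and 32 mm tall with a knob of 18 mm on top, 45 mm tall in all; origin at the centre of its underside, z up; stands on the bench right of the balance
- w100: 100 g weight, the middle one: the same shape, cylinder 24 mm in diameter and 26 mm tall with a knob of 15 mm, 37 mm tall in all; origin at the centre of its underside
- w50: 50 g weight, the smallest, not needed: cylinder 19 mm in diameter, 30 mm tall in all; stands among the others; origin at the centre of its underside
- beaker: glass beaker, 70 mm in diameter, 95 mm tall; a bystander
- microplate: white 96-well plate 86 x 128 x 14 mm, lying flat; a bystander
- tip_box: pipette tip box 87 x 127 x 78 mm; a bystander
- tube_rack: white tube rack 75 x 190 mm with capped tubes, 100 mm tall, beyond the balance; a bystander
- wash_bottle: white plastic bottle, 68 mm in diameter, 145 mm tall; a bystander
- marker: marker pen 133 mm long, 15 mm thick, lying on the bench in front of the balance; a bystander
There are look-alikes about, which are no part of the job. Leave any brown or green look-alike of the w200 alone.

How it is judged:
On the way:
1. both large weights stand on the right pan (horizontal distance between each of w200, w100 and right_pan_top below 0.05 m and z of w200 in the frame of right_pan_top between -0.004 and 0.004 m and angle between each of w200, w100's own z axis and vertical below 0.1 rad and z of w100 in the frame of right_pan_top between -0.004 and 0.004 m), for 0.2 s.
At the end, for the whole second after the job is handed in: the beam floats at rest within 0.022 rad of level (the notch nearest to balance; pans within about 5 mm of one height), with the 200 g and the 100 g weights standing upright on the right pan (centres within 50 mm of the pan's centre) and the sample bottle still standing on the left pan (all of step 1 and value of joint beam between -0.022 and 0.022 rad and velocity of joint beam between -0.03 and 0.03 rad/s and horizontal distance between sample and left_pan_top below 0.03 m and angle between sample's own z axis and vertical below 0.1 rad); the robot touches nothing.
It fails at once if the robot pushes, squeezes or leans on the balance (poise, beam, pans or casting) with more than 12 N (contact force between any of the fingers, the arm and balance above 12 N).
It fails at once if a weight is dropped or pressed on the balance with more than 15 N (contact force between any of w200, w100 and balance above 15 N).
It fails at once if the sample bottle is shifted on its pan (over 30 mm from the pan's centre) or tipped (horizontal distance between sample and left_pan_top above 0.03 m or angle between sample's own z axis and vertical above 0.2 rad).
It fails at once if a bystander is moved more than 30 mm (distance of any of w50, beaker, microplate, tip_box, tube_rack, wash_bottle, marker from where it was at the start of the episode above 0.03 m).
It also fails if it takes over 72 s, if anything falls off the work surface, if the arm or the gripper's body presses on something with over 40 N, if the wrist force passes 120 N, or if a joint passes its speed limit or range.

ROBOT

A 6-joint arm with a two-finger parallel gripper is mounted at the origin on the work surface. World frame = base frame: x ahead of the robot, y to its left, z up, the work surface at z = 0. Lengths are in m, angles in rad, forces in N, time in s.
With the tool pointing down it reaches from about 0.35 to 0.775 m from the base axis. Payload 5.5 kg.
Tool frame: the origin (TCP) lies at the very end of the fingers, on their centre line; the grasp point (between the pads) lies env.hold_point_z behind it (env.hold_point_z is the distance from the TCP to the grasp point, in m); z points along the fingers, y is the line along which they close (so a half turn about z gives the same grasp; the last joint's range is limited). The gripper opens to 85 mm and grips with 20 to 120 N. Pads are 22 mm wide; open, the fingers measure 114 mm over their backs; the gripper's body (76 mm by 85 mm) begins 54 mm behind the grasp point. The pads swing forward as they close: fully open they stand 13 mm farther back than shut.
Start: joints at [-1.322, 0.313, 0.046, 1.304, 0, 1.431], TCP at [0.218, -0.532, 0.211] pointing down, gripper open.
Joint ranges: [-2.76, 2.76], [-0.86, 1.69], [-1.03, 1.26], [-2.2, 2.34], [-1.47, 1.5], [-3.14, 3.14]. Speed limits (rad/s): [2.57, 2.57, 3.14, 3.14, 3.14, 3.14].

INTERFACE

Orientations are given as a unit quaternion [w, x, y, z].
In Python, from workcell import env gives the robot as it stands.
- The arm moves only by the tool carry_out, never from a script. Its argument "steps" is a list of rows, each a list of 3 entries, a list of its own where there are three numbers: the turn, a rotation vector about the tool's x, y, z in degrees, then the shift along the tool's x, y, z in cm, then the closure in counts, from 0 (fully open) to 255 (shut). A call has exactly 8 rows; each row is the pose to reach, as a shift and turn from the pose commanded when the call began, along the tool's axes at that moment; what a row does not reach only later rows make up. A row lasts 1/8 s, in which the tool goes at most 62.5 mm and 10.7 degrees, less where a joint would pass 70% of its speed; a pose out of reach is approached as far as the arm can. A call with a gripper value outside its range is refused whole. The fingers move at their own pace and stop on an object; "force" is the grip in N (left out, the last holds). Time passes only in rows, so rows that repeat a pose let the fingers close, or fill a call up. It gives the time, the measured TCP pose, the force, the opening and the grip force at its end, in the units of the state.
- env.get_state(): the state, without advancing time (a new reading comes with each control period).
- env.read_camera(name): name is "scene" or "top" or "wrist"; returns (picture, depth): 400x640x3 uint8, red, green, blue; 400x640 float32, m along the optical axis (not along the pixel's ray), 0 where there is no reading.
- env.get_calibration(name): a dict with "fx", "fy", "cx", "cy" (pixels), "origin" and "orientation" of the camera in the world. Camera axes: x right, y up, looking along -z (the intrinsics and any distortion apply to the point x, -y, -z); pixel columns grow to the right and rows downward; lengths in m; the calibration is good to about 2 mm. A picture is of the moment at which its call begins: read the wrist's pose just before it. get_calibration takes no time and is no camera call; for the wrist camera it gives the pose at the moment of the call.
- env.hand_in(): hands the job in; it is judged then, once.
The state is a dict: "clock": time; "joint_pos": joint angles; "qvel": joint speeds; "tau": joint torques, N m; "tcp_pos": TCP position; "orientation": TCP orientation; "wrist_force": force on the tool from outside, world axes, zero at the start; "ft_torque": the same for the moment, N m; "finger_gap": finger opening in m; "grip_force": force on a finger pad.
Only numpy, scipy, OpenCV 4.12 (cv2) and the standard library are available. Lean on these libraries where they do the work, as an engineer would, in place of code of your own. Each camera call takes 0.05 s, during which the arm holds its last target. There are 200 camera calls.

## Working session

There is one attempt and no reset: what is moved stays moved. The work goes in short steps, Python scripts to look and compute and a tool call to move; the robot and the scene stay as the last step left them, time stands still between calls to the robot, and variables do not carry over. Pictures are saved under pics/ and viewed, at most 10 in all, crops included, and the job is handed in when it is done.

Besides the shell and the picture viewer there is one more tool, called as name(argument=value, ...) on one line, values as JSON. carry_out: Moves the arm, as the interface text tells. Its arguments: {"type":"object","properties":{"steps":{"type":"array","items":{"type":"array"}},"force":{"type":"number"}},"required":["steps"]}

```bash
mkdir -p pics; ls
cat > h.py <<'E'
import numpy as np,cv2
from scipy.spatial.transform import Rotation as R
from workcell import env
def Rq(q): return R.from_quat([q[1],q[2],q[3],q[0]])
def grab(name):
    c=env.get_calibration(name); p,d=env.read_camera(name); return c,p,d
def ray(c,u,v):
    d=np.array([(u-c['cx'])/c['fx'],-(v-c['cy'])/c['fy'],-1.0]); return np.array(c['origin']),Rq(c['orientation']).apply(d)
def onz(c,u,v,z):
    o,d=ray(c,u,v); return o+d*(z-o[2])/d[2]
def cloud(c,d):
    v,u=np.mgrid[0:d.shape[0],0:d.shape[1]]
    P=np.stack([(u-c['cx'])/c['fx']*d,-(v-c['cy'])/c['fy']*d,-d],-1)
    return Rq(c['orientation']).apply(P.reshape(-1,3)).reshape(P.shape)+np.array(c['origin'])
E
python3 - <<'E'
from h import *
for n in ['scene','top']:
    c,p,d=grab(n); print(n,c); cv2.imwrite(f'pics/{n}1.png',p[:,:,::-1]); np.savez(n+'1.npz',p=p,d=d)
s=env.get_state(); print(s, env.hold_point_z)
print(env.get_calibration('wrist'))
E
```

```text
pics
scene {'fx': 427.0287918750499, 'fy': 427.0287918750499, 'cx': 319.28836354890564, 'cy': 203.77920242683024, 'origin': array([ 1.16180749, -0.12777563,  1.04962544]), 'orientation': array([0.76034927, 0.23343581, 0.17554103, 0.58013968])}
top {'fx': 489.7653743623693, 'fy': 489.7653743623693, 'cx': 321.79835547556206, 'cy': 199.23503898493416, 'origin': array([0.43655703, 0.05876685, 1.35903272]), 'orientation': array([-0.70413774, -0.02830756,  0.03567331,  0.70860154])}
{'clock': 0.1, 'joint_pos': array([-1.32162518e+00,  3.13911765e-01,  4.50997697e-02,  1.30358067e+00,
       -4.79316160e-05,  1.43118917e+00]), 'qvel': array([ 3.58495746e-04, -6.36135980e-04,  1.14543745e-03,  6.51921335e-05,
       -1.37180537e-04, -3.91003989e-04]), 'tau': array([ 4.32187429e-03, -4.81725168e+01,  2.99244958e+01,  1.26796751e-02,
        2.23890129e-05,  1.63062225e-06]), 'tcp_pos': array([ 0.21781265, -0.53163385,  0.21050869]), 'orientation': array([-7.95659408e-04,  9.81165532e-01,  1.93167183e-01, -6.76332713e-05]), 'wrist_force': array([-0.73813262,  0.702486  ,  0.7011628 ]), 'ft_torque': array([-0.01024186,  0.00506055,  0.05472917]), 'grip_force': 0.0, 'finger_gap': 0.08535752639616763} 0.0187
{'fx': 317.53346310318915, 'fy': 317.53346310318915, 'cx': 321.3700595686113, 'cy': 197.12193851956528, 'origin': array([ 0.28917156, -0.50195986,  0.37425293]), 'orientation': array([ 0.8208098 , -0.12506067,  0.08457959, -0.55088782])}
```

View pics/top1.png

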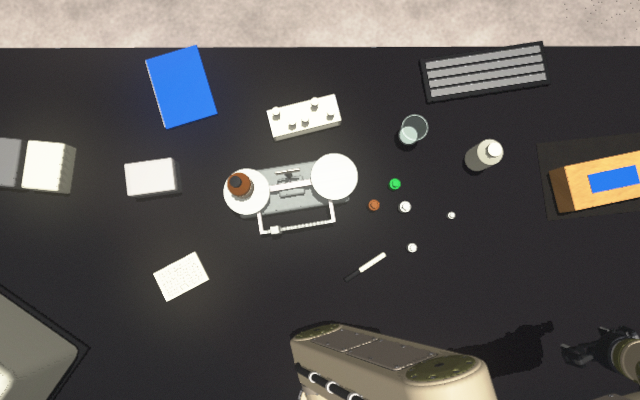

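View pics/scene1.png

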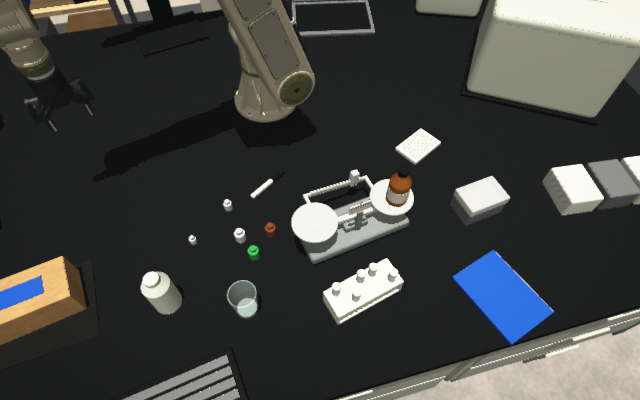

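The top view shows the bottle at (240,185), the right pan at (334,177), the poise at (275,230) and the bar from (263,232) to (332,220). There are five weight candidates: grey (405,207), (412,247) and (451,215), brown (374,205), green (395,184). I'll measure the sizes and confirm in a crop.

Run:
```python
from h import *
z=np.load('top1.npz');p,d=z['p'],z['d'];c=env.get_calibration('top')
zs=np.load('scene1.npz');cs=env.get_calibration('scene')
P=cloud(c,d)
for n,(u,v) in dict(a=(405,207),b=(412,247),c=(451,215),brown=(374,205),green=(395,184)).items():
    w=np.s_[v-14:v+15,u-14:u+15]; q=P[w].reshape(-1,3); zz=q[:,2]
    m=(zz>0.008); k=q[m]; top=zz.max(); t=q[zz>top-0.004]
    print(n,'h',top.round(4),'topc',t.mean(0).round(4),len(t),'ext',(np.ptp(k[:,:2],axis=0)).round(4),'mean',k.mean(0).round(4), p[v,u])
# pans / poise
def cc(u0,u1,v0,v1,lo,hi,name):
    q=P[v0:v1,u0:u1].reshape(-1,3); m=(q[:,2]>lo)&(q[:,2]<hi); k=q[m]; print(name,m.sum(),k.mean(0).round(4),k.min(0).round(4),k.max(0).round(4))
cc(305,362,148,206,.105,.135,'rpan')
cc(220,272,165,218,.09,.112,'lpan')
cc(225,262,165,205,.15,.3,'bottle')
cc(262,290,215,240,.1,.135,'poise')
cc(255,345,205,240,.06,.1,'bar')
I=p[140:260,200:470]; cv2.imwrite('pics/crop1.png',cv2.resize(I,None,fx=2.9,fy=2.9,interpolation=cv2.INTER_CUBIC)[:,:,::-1])
for r in range(214,242,2): print([int(x*1000) for x in P[r,260:290:2,2]])
```

```text
a h 1.359 topc [0.4366 0.0588 1.359 ] 10 ext [0.1118 0.252 ] mean [ 0.5261 -0.1577  0.1466] [253 253 250]
b h 1.359 topc [0.4366 0.0588 1.359 ] 2 ext [0.0214 0.2666] mean [ 0.425  -0.1888  0.0679] [253 253 250]
c h 1.359 topc [0.4366 0.0588 1.359 ] 5 ext [0.099  0.4048] mean [ 0.5043 -0.2707  0.1566] [250 250 245]
brown h 1.359 topc [0.4366 0.0588 1.359 ] 3 ext [0.1176 0.1673] mean [ 0.5369 -0.0892  0.073 ] [200 128  78]
green h 1.359 topc [0.4366 0.0588 1.359 ] 4 ext [0.175  0.2489] mean [ 0.5913 -0.145   0.0819] [ 79 233 110]
rpan 1695 [0.6072 0.0151 0.1206] [ 0.549  -0.0424  0.1116] [0.6656 0.0727 0.1281]
lpan 1146 [0.5646 0.2337 0.0996] [0.5137 0.1816 0.0919] [0.6311 0.3006 0.1111]
bottle 469 [0.579  0.2447 0.194 ] [0.5541 0.2207 0.151 ] [0.6091 0.2756 0.2304]
poise 66 [0.4728 0.1677 0.1067] [0.462  0.1574 0.1011] [0.4824 0.1785 0.1122]
bar 409 [0.4936 0.123  0.0791] [0.4621 0.0107 0.0603] [0.5373 0.2177 0.0998]
[68, 37, 37, 35, 36, 27, 2, -1, -2, 0, 0, 0, 1, -4, 4]
[70, -4, 1, 1, 0, -4, -1, 3, -2, 1, -2, 1, 3, -4, -2]
[68, 4, 8, -4, -3, -1, 0, -1, 0, -2, 0, 1, 0, 0, 1]
[70, 0, -2, 0, 4, 3, -3, 0, 6, -1, 2, 1, -1, 0, 4]
[68, -5, -2, 3, 5, -3, 1, -1, -1, -1, -2, -3, 3, -1, 5]
[64, 1, 0, 0, 0, -2, 4, -2, -2, 0, 5, 1, 2, -3, 5]
[69, 69, -1, -5, -3, 5, 3, 103, 108, 98, 2, 7, 1, 2, 1]
[67, 67, 1, -2, -2, 103, 108, 107, 110, 105, 73, 75, 74, 79, 81]
[67, 65, -2, 0, 73, 102, 108, 105, 107, 107, 77, 74, 79, 65, 0]
[68, 68, 65, 69, 73, 105, 107, 108, 108, 107, 78, 0, 0, 4, 0]
[71, 63, 1, -1, 2, -1, 99, 89, 64, -4, 3, 4, 0, 1, 0]
[-1, 0, 3, 6, 1, 0, 0, 0, 3, -2, -1, 4, 0, -1, -2]
[-2, -2, 3, -4, 0, 0, -2, 2, 0, 0, 2, 2, 0, 1, 0]
[7, -3, 0, 4, 4, 0, 0, 2, -6, -5, 5, 1, 0, 5, 0]
```

View pics/crop1.png

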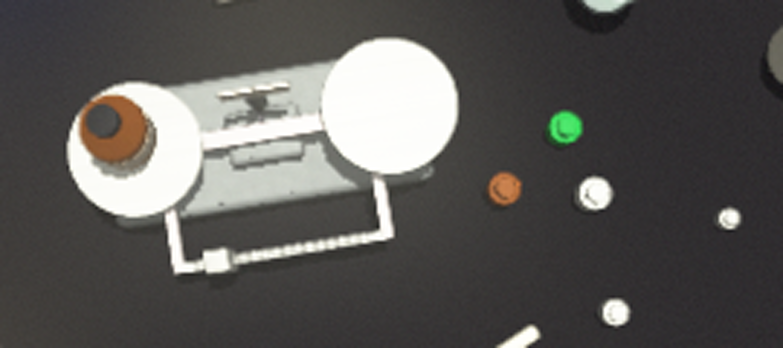

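By size the steel candidates are: the largest at full-image (405,207) = w200, the middle one at (412,247) = w100, and the smallest at (451,215) = w50. Brown and green are look-alikes. Next I refine positions.

Run:
```python
from h import *
z=np.load('top1.npz');p,d=z['p'],z['d'];c=env.get_calibration('top')
P=cloud(c,d); P[d==0]=np.nan
g=p.min(2).astype(np.uint8); hsv=cv2.cvtColor(p,cv2.COLOR_RGB2HSV)
for n,(u,v,h) in dict(w200=(405,207,.03),w100=(412,247,.025),w50=(451,215,.02),brown=(374,205,.03),green=(395,184,.03)).items():
    M=np.zeros(g.shape,np.uint8); M[v-11:v+12,u-11:u+12]=(p.max(2)[v-11:v+12,u-11:u+12]>110)
    cn=max(cv2.findContours(M,cv2.RETR_EXTERNAL,cv2.CHAIN_APPROX_NONE)[0],key=cv2.contourArea)
    (x,y),r=cv2.minEnclosingCircle(cn)
    q=P[v-11:v+12,u-11:u+12].reshape(-1,3); k=q[(q[:,2]>.015)&(q[:,2]<.055)]
    print(n,(round(x,1),round(y,1),round(r,1)),'area d',2*np.sqrt(M.sum()/np.pi)*1.33/c['fx'],onz(c,x,y,h).round(4),'depth',((k.min(0)+k.max(0))/2).round(4),k.mean(0).round(4),np.percentile(k[:,2],95).round(4))
# right pan circle
for n,(u0,u1,v0,v1,lo,hi) in dict(r=(300,365,145,210,.112,.13),l=(215,280,160,220,.09,.11)).items():
    q=P[v0:v1,u0:u1]; m=((q[...,2]>lo)&(q[...,2]<hi)).astype(np.uint8)
    cn=max(cv2.findContours(m,cv2.RETR_EXTERNAL,cv2.CHAIN_APPROX_NONE)[0],key=cv2.contourArea)
    (x,y),r=cv2.minEnclosingCircle(cn); zz=np.median(q[m>0][:,2]); print(n,x+u0,y+v0,r,r*2*(1.359-zz)/c['fx'],zz,onz(c,x+u0,y+v0,zz).round(4))
# bar line
q=P[205:240,255:345].reshape(-1,3); k=q[(q[:,2]>.06)&(q[:,2]<.098)&(q[:,1]<.15)&(q[:,1]>.03)]
k=k[k[:,0]<.507]
vx,vy,x0,y0=cv2.fitLine(k[:,:2].astype(np.float32),cv2.DIST_HUBER,0,.01,.01).ravel(); print('bar',np.degrees(np.arctan2(vy,vx)),x0,y0)
```

```text
w200 (404.9, 206.1, 5.9) area d 0.03184421152729723 [ 0.537  -0.1819  0.03  ] depth [ 0.5346 -0.1796  0.034 ] [ 0.5346 -0.1783  0.036 ] 0.0487
w100 (412.0, 247.4, 4.8) area d 0.026359336981076183 [ 0.4249 -0.1997  0.025 ] depth [ 0.4246 -0.1971  0.0285] [ 0.4246 -0.1965  0.0303] 0.0392
w50 (451.0, 215.0, 3.6) area d 0.02009337317864417 [ 0.5125 -0.31    0.02  ] depth [ 0.5124 -0.3091  0.0265] [ 0.5117 -0.3073  0.0246] 0.0328
brown (373.6, 204.5, 5.6) area d 0.030334138140107048 [ 0.5418 -0.0966  0.03  ] depth [ 0.5403 -0.0948  0.0326] [ 0.5399 -0.0939  0.0363] 0.048
green (394.5, 183.5, 5.7) area d 0.03109834195337709 [ 0.5992 -0.1548  0.03  ] depth [ 0.5977 -0.1534  0.0338] [ 0.597 -0.152  0.036] 0.0476
r 333.5 176.5 23.420175552368164 0.11842882185133416 0.12070150519115075 [0.607  0.0152 0.1207]
l 245.84426307678223 191.45491790771484 23.207326889038086 0.11934973387370511 0.0996268854187895 [0.5721 0.2412 0.0996]
bar -81.11047 0.48441735 0.09091619
```

```bash
cat >> h.py <<'E'
def go(x,y,z,yaw=None):
    s=env.get_state(); r=Rq(s['orientation']); t=r.inv().apply(np.array([x,y,z])-s['tcp_pos'])*100
    ax=r.as_matrix(); cur=np.degrees(np.arctan2(ax[1,1],ax[0,1]))
    tn=np.zeros(3)
    if yaw is not None:
        a=np.radians(yaw); Y=np.array([np.cos(a),np.sin(a),0]); Z=np.array([0,0,-1.]); T=R.from_matrix(np.stack([np.cross(Y,Z),Y,Z],1))
        tn=np.degrees((r.inv()*T).as_rotvec())
    print('turn',tn.round(2),'shift cm',t.round(2),'| tcp',s['tcp_pos'].round(4),'yaw',cur.round(1),'F',s['wrist_force'].round(2),'gap',round(s['finger_gap'],4),'t',round(s['clock'],2))
E
python3 -c "
from h import *
go(.5358,-.1805,.10,-32)"
```

```text
turn [ -0.08  -0.04 -35.72] shift cm [ 42.73 -20.42  11.09] | tcp [ 0.2178 -0.5316  0.2105] yaw -67.7 F [-0.74  0.7   0.7 ] gap 0.0854 t 0.1
```

carry_out(steps=[[[0,0,-5],[5.3,-2.6,1],80],[[0,0,-10],[10.7,-5.1,2.5],80],[[0,0,-15],[16,-7.7,4],80],[[0,0,-20],[21.4,-10.2,5.5],80],[[0,0,-25],[26.7,-12.8,7],80],[[0,0,-30],[32,-15.3,8.5],80],[[0,0,-35.7],[37.4,-17.9,10],80],[[0,0,-35.7],[42.7,-20.4,11],80]], force=30)

```text
clock: 1.1
tcp_pos: [0.5363, -0.1796, 0.1002]
orientation: [-0.0, 0.875, 0.485, -0.0]
wrist_force: [0.0, -0.4, 0.7]
finger_gap: 0.0587
grip_force: 0.0
```

Run:
```python
from h import *
go(.5358,-.1805,.10,-32)
c,p,d=grab('wrist'); np.savez('w1.npz',p=p,d=d); print(c['origin'],c['orientation'])
cv2.imwrite('pics/wrist1.png',p[:,:,::-1])
P=cloud(c,d); m=(P[...,2]>.012)&(P[...,2]<.06)&(d>0)&(np.hypot(P[...,0]-.536,P[...,1]+.181)<.025)
k=P[m]; print(m.sum(),k.mean(0),k.min(0),k.max(0))
print(k[k[:,2]>.039].mean(0))
```

```text
turn [-0.07  0.02  0.03] shift cm [-0.11  0.    0.02] | tcp [ 0.5363 -0.1796  0.1002] yaw -32.0 F [ 0.02 -0.39  0.66] gap 0.0587 t 1.1
[ 0.57735845 -0.11365653  0.26393166] [ 0.95015337 -0.14578919  0.04153059 -0.27245053]
1312 [ 0.53801281 -0.17628402  0.03597199] [ 0.52150449 -0.19432555  0.01201648] [ 0.5508556  -0.16481346  0.04822929]
[ 0.53644934 -0.17886082  0.04563222]
```

View pics/wrist1.png

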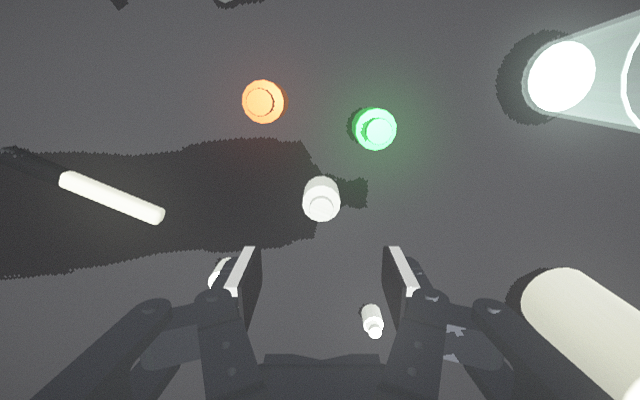

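The wrist view shows w200 at (321,198), centred between the fingers at (240,270) and (400,270). The look-alikes at (263,101) and (374,128) are clear of them. I descend and grip.

carry_out(steps=[[[0,0,0],[0,0,3],80],[[0,0,0],[0,0,6],80],[[0,0,0],[0,0,8],80],[[0,0,0],[0,0,9.1],80],[[0,0,0],[0,0,9.1],180],[[0,0,0],[0,0,9.1],220],[[0,0,0],[0,0,9.1],255],[[0,0,0],[0,0,9.1],255]], force=25)

```text
clock: 2.15
tcp_pos: [0.5368, -0.1821, 0.0119]
orientation: [0.001, 0.875, 0.485, 0.001]
wrist_force: [-1.0, -0.0, 6.4]
finger_gap: 0.0229
grip_force: 32.0
```

```bash
python3 -c "
from h import *
go(.607+.53*.025,.0152+.85*.025,.16,-32)
go(.607-.53*.025,.0152-.85*.025,.16,-32)"
```

```text
turn [ 0.17 -0.01 -0.03] shift cm [ 22.96  -4.48 -14.82] | tcp [ 0.5368 -0.1821  0.0119] yaw -32.0 F [-1.04 -0.01  6.38] gap 0.0229 t 2.15
turn [ 0.17 -0.01 -0.03] shift cm [ 17.95  -4.47 -14.82] | tcp [ 0.5368 -0.1821  0.0119] yaw -32.0 F [-1.04 -0.01  6.38] gap 0.0229 t 2.15
```

Run:
```python
from h import *
c,p,d=grab('wrist'); cv2.imwrite('pics/wrist2.png',p[120:360,180:460,::-1].repeat(2,0).repeat(2,1))
print(env.get_state()['finger_gap'],env.get_state()['tcp_pos'],env.get_state()['wrist_force'])
```

```text
0.02302541675112192 [ 0.53682948 -0.1821046   0.01191538] [-0.45270451 -0.09528985  5.97364283]
```

View pics/wrist2.png

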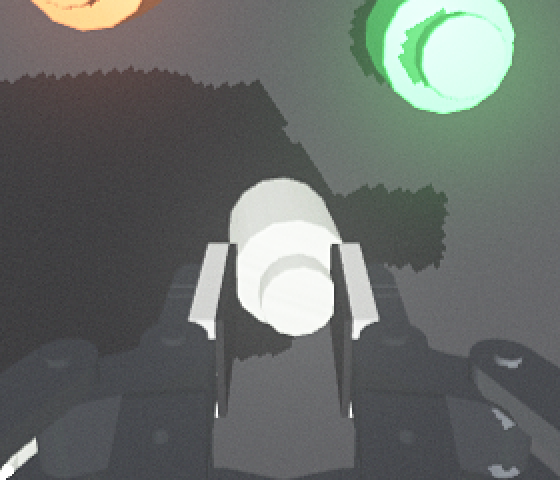

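Run:
```python
from h import *
s=env.get_state(); c,p,d=grab('wrist'); P=cloud(c,d); r=Rq(s['orientation'])
T=r.inv().apply((P-s['tcp_pos']).reshape(-1,3)).reshape(P.shape)*1000
br=p.min(2)>150
T[d==0]=np.nan
# crop coords ->full: u=180+x/2, v=120+y/2
for x,y in [(297,295),(265,295),(330,295),(297,330),(297,265),(290,240),(240,240),(335,235),(285,225),(285,200),(235,220),(285,182),(220,250),(350,250),(205,315),(370,315),(225,400),(345,400)]:
    u,v=180+x//2,120+y//2; print((x,y),T[v,u].round(1),P[v,u].round(3),p[v,u])
```

```text
(297, 295) [  4.1   2.9 -35.5] [ 0.541 -0.18   0.047] [246 248 244]
(265, 295) [  3.3  -4.4 -34.2] [ 0.535 -0.177  0.046] [246 248 245]
(330, 295) [  3.1  10.8 -33.9] [ 0.548 -0.185  0.046] [250 252 249]
(297, 330) [ -5.2   3.  -35.7] [ 0.536 -0.188  0.048] [247 249 245]
(297, 265) [ 10.5   2.9 -33.3] [ 0.545 -0.175  0.045] [222 224 219]
(290, 240) [ 11.8   1.7 -23.5] [ 0.544 -0.173  0.035] [249 250 248]
(240, 240) [  9.7 -10.7 -18.9] [ 0.533 -0.168  0.031] [219 221 215]
(335, 235) [ 11.6  12.6 -19.6] [ 0.554 -0.179  0.032] [213 219 210]
(285, 225) [ 15.    0.2 -21.1] [ 0.545 -0.169  0.033] [250 252 250]
(285, 200) [16.2  0.3 -8.3] [ 0.546 -0.168  0.02 ] [220 222 218]
(235, 220) [  7.7 -13.5  -1.8] [ 0.529 -0.168  0.014] [212 217 207]
(285, 182) [16.2  0.3  5.7] [ 0.546 -0.169  0.006] [216 221 212]
(220, 250) [ 12.1 -14.7 -29.4] [ 0.531 -0.164  0.041] [210 212 209]
(350, 250) [ 11.6  15.7 -28.3] [ 0.556 -0.181  0.04 ] [214 212 212]
(205, 315) [ 11.5 -15.3 -56. ] [ 0.53  -0.164  0.068] [211 213 209]
(370, 315) [ 11.7  16.7 -56.4] [ 0.557 -0.181  0.068] [213 213 210]
(225, 400) [ -5.7 -11.7 -59.3] [ 0.524 -0.181  0.071] [81 81 83]
(345, 400) [ -6.1  11.9 -58.8] [ 0.544 -0.194  0.071] [87 86 90]
```

Run:
```python
from h import *
z=np.load('w1.npz');p,d=z['p'],z['d']
c=dict(env.get_calibration('wrist')); c['origin']=np.array([ 0.57735845,-0.11365653,0.26393166]);c['orientation']=np.array([ 0.95015337,-0.14578919,0.04153059,-0.27245053])
a=np.radians(-32);Y=np.array([np.cos(a),np.sin(a),0]);Z=np.array([0,0,-1.]);r=R.from_matrix(np.stack([np.cross(Y,Z),Y,Z],1))
T=r.inv().apply((cloud(c,d)-np.array([.5363,-.1796,.1002])).reshape(-1,3)).reshape(400,640,3)*1000
for v in range(246,296,6): print(v,[ (u,T[v,u].round(0).tolist()) for u in (392,398,404,410)])
```

```text
246 [(392, [-52.0, 64.0, 99.0]), (398, [-51.0, 70.0, 99.0]), (404, [-51.0, 75.0, 98.0]), (410, [-51.0, 81.0, 99.0])]
252 [(392, [11.0, 32.0, -35.0]), (398, [12.0, 34.0, -36.0]), (404, [-58.0, 76.0, 100.0]), (410, [-58.0, 81.0, 99.0])]
258 [(392, [12.0, 30.0, -42.0]), (398, [12.0, 33.0, -42.0]), (404, [12.0, 35.0, -42.0]), (410, [8.0, 40.0, -34.0])]
264 [(392, [12.0, 29.0, -46.0]), (398, [12.0, 32.0, -47.0]), (404, [12.0, 34.0, -47.0]), (410, [8.0, 39.0, -40.0])]
270 [(392, [9.0, 29.0, -46.0]), (398, [12.0, 31.0, -51.0]), (404, [12.0, 33.0, -52.0]), (410, [12.0, 35.0, -52.0])]
276 [(392, [7.0, 29.0, -48.0]), (398, [12.0, 30.0, -55.0]), (404, [13.0, 32.0, -57.0]), (410, [12.0, 34.0, -56.0])]
282 [(392, [78.0, -0.0, -164.0]), (398, [10.0, 29.0, -57.0]), (404, [12.0, 31.0, -61.0]), (410, [12.0, 33.0, -61.0])]
288 [(392, [2.0, 29.0, -49.0]), (398, [8.0, 29.0, -58.0]), (404, [11.0, 30.0, -63.0]), (410, [11.0, 32.0, -63.0])]
294 [(392, [-0.0, 29.0, -50.0]), (398, [6.0, 29.0, -59.0]), (404, [9.0, 30.0, -63.0]), (410, [10.0, 32.0, -65.0])]
```

carry_out(steps=[[[0,0,0],[0,0,0],80],[[0,0,0],[0,0,0],80],[[0,0,0],[0,0,0],80],[[0,0,0],[0,0,0],80],[[0,0,0],[0,0,-2],80],[[0,0,0],[0,0,-2],80],[[0,0,0],[0,0,-2],80],[[0,0,0],[0,0,-2],80]])

```text
clock: 3.25
tcp_pos: [0.5352, -0.1813, 0.0295]
orientation: [-0.0, 0.875, 0.485, -0.0]
wrist_force: [0.1, 0.9, -1.1]
finger_gap: 0.0585
grip_force: 0.0
```

```bash
cat >> h.py <<'E'
def tool(name='wrist'):
    s=env.get_state(); c,p,d=grab('wrist'); P=cloud(c,d); P[d==0]=np.nan
    T=Rq(s['orientation']).inv().apply((P-s['tcp_pos']).reshape(-1,3)).reshape(P.shape)*1000
    return s,p,P,T
E
python3 - <<'E'
from h import *
s,p,P,T=tool()
print(s['tcp_pos'],s['wrist_force'],s['finger_gap'])
cv2.imwrite('pics/wrist3.png',p[60:360,140:500,::-1].repeat(2,0).repeat(2,1))
w=(np.hypot(P[...,0]-.537,P[...,1]+.18)<.03)&(P[...,2]>.038)&(P[...,2]<.055)&(abs(T[...,1])<22)
print('knob',w.sum(),P[w].mean(0),T[w].mean(0),T[w].min(0),T[w].max(0))
w=(np.hypot(P[...,0]-.537,P[...,1]+.18)<.03)&(P[...,2]>.027)&(P[...,2]<.036)&(abs(T[...,1])<22); print('sh',P[w].mean(0),T[w].min(0),T[w].max(0))
# pads: tip
m=(abs(T[...,0]-11.5)<2)&(abs(T[...,1])>25)&(abs(T[...,1])<38)&(T[...,2]>-80)
print('tip z',np.sort(T[m][:,2])[-12:].round(1),m.sum())
E
```

```text
[ 0.5352482  -0.18125081  0.02954586] [ 0.12966095  0.91476777 -1.05382264] 0.058518971141264746
knob 990 [ 0.53722816 -0.17883608  0.04545745] [  3.09454616   0.3798484  -15.91254945] [ -7.11939573  -8.57688447 -18.60312968] [10.86903148  9.19103211 -8.76230784]
sh [ 0.53949888 -0.17505887  0.03286996] [-10.72778307 -14.17786795  -5.79311955] [16.56047764 15.3327174   2.52979622]
tip z [29.4 29.4 29.4 29.4 29.5 29.5 29.6 29.6 29.8 29.8 29.9 30. ] 3104
```

View pics/wrist3.png

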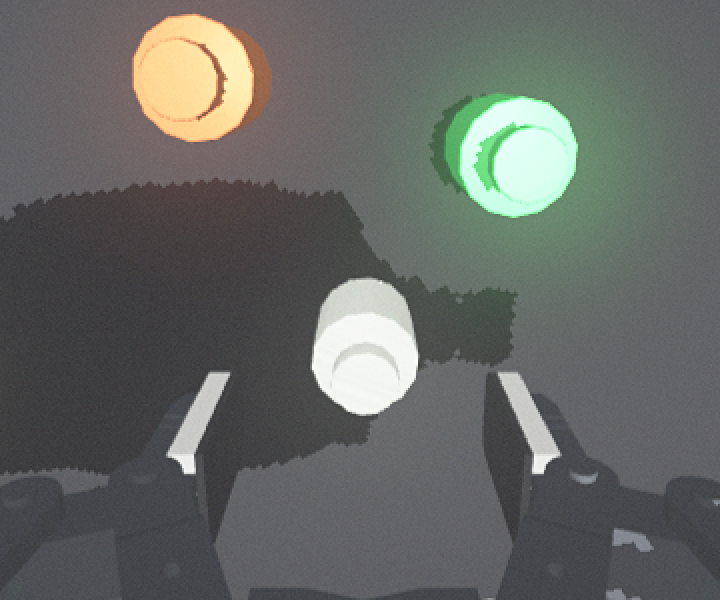

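Run:
```python
from h import *
s,p,P,T=tool()
for v in (245,247,249,251,254,258): print(v,[(u,T[v,u].round(0).tolist()) for u in (250,253,386,392,396)])
```

```text
245 [(250, [-16.0, -47.0, 28.0]), (253, [-16.0, -46.0, 29.0]), (386, [-16.0, 43.0, 29.0]), (392, [-16.0, 47.0, 29.0]), (396, [-16.0, 50.0, 28.0])]
247 [(250, [12.0, -33.0, -30.0]), (253, [12.0, -32.0, -31.0]), (386, [12.0, 30.0, -32.0]), (392, [12.0, 32.0, -31.0]), (396, [12.0, 34.0, -32.0])]
249 [(250, [12.0, -33.0, -33.0]), (253, [12.0, -31.0, -34.0]), (386, [12.0, 29.0, -34.0]), (392, [12.0, 32.0, -33.0]), (396, [12.0, 34.0, -33.0])]
251 [(250, [12.0, -32.0, -35.0]), (253, [12.0, -31.0, -34.0]), (386, [11.0, 29.0, -34.0]), (392, [12.0, 32.0, -35.0]), (396, [11.0, 34.0, -34.0])]
254 [(250, [12.0, -32.0, -37.0]), (253, [12.0, -30.0, -37.0]), (386, [10.0, 29.0, -33.0]), (392, [12.0, 31.0, -38.0]), (396, [11.0, 33.0, -37.0])]
258 [(250, [11.0, -31.0, -40.0]), (253, [12.0, -30.0, -41.0]), (386, [8.0, 29.0, -34.0]), (392, [12.0, 30.0, -41.0]), (396, [12.0, 32.0, -41.0])]
```

The tips physically end about 24–31 mm short of the nominal TCP: they rested on the weight's shoulder. w200 is upright again. I go lower, checking the force.

carry_out(steps=[[[0,0,0],[0.3,0,0.5],80],[[0,0,0],[0.3,0,1],80],[[0,0,0],[0.3,0,1.5],80],[[0,0,0],[0.3,0,2],80],[[0,0,0],[0.3,0,2.5],80],[[0,0,0],[0.3,0,3],80],[[0,0,0],[0.3,0,3],80],[[0,0,0],[0.3,0,3],80]])

```text
clock: 4.35
tcp_pos: [0.5374, -0.179, 0.0004]
orientation: [0.0, 0.875, 0.485, 0.0]
wrist_force: [0.5, -0.4, 0.5]
finger_gap: 0.0588
grip_force: 0.0
```

carry_out(steps=[[[0,0,0],[0,0,0.4],80],[[0,0,0],[0,0,0.8],80],[[0,0,0],[0,0,1.2],80],[[0,0,0],[0,0,1.2],130],[[0,0,0],[0,0,1.2],170],[[0,0,0],[0,0,1.2],210],[[0,0,0],[0,0,1.2],255],[[0,0,0],[0,0,1.2],255]], force=25)

```text
clock: 5.35
tcp_pos: [0.5373, -0.1789, -0.0117]
orientation: [-0.0, 0.875, 0.485, -0.0]
wrist_force: [-0.7, 0.4, 0.1]
finger_gap: 0.0289
grip_force: 25.0
```

Run:
```python
from h import *
go(.607+.53*.024,.0152+.85*.024,.12,-32)
s,p,P,T=tool()
for v in (243,245,247,249,251,254): print(v,[(u,T[v,u].round(0).tolist()) for u in (284,288,292,350,354,358)])
w=(np.hypot(T[...,0],T[...,1])<14)&(P[...,2]>.04)&(P[...,2]<.055); print('knob',T[w].mean(0),T[w].min(0),T[w].max(0))
cv2.imwrite('pics/wrist4.png',p[60:360,140:500,::-1].repeat(2,0).repeat(2,1))
```

```text
turn [-0.01  0.   -0.02] shift cm [ 22.56  -4.38 -13.17] | tcp [ 0.5373 -0.1789 -0.0117] yaw -32.0 F [-0.68  0.35  0.12] gap 0.0289 t 5.35
243 [(284, [12.0, -18.0, -27.0]), (288, [11.0, -16.0, -26.0]), (292, [5.0, -15.0, -13.0]), (350, [5.0, 15.0, -13.0]), (354, [12.0, 15.0, -26.0]), (358, [12.0, 17.0, -28.0])]
245 [(284, [12.0, -18.0, -28.0]), (288, [12.0, -16.0, -29.0]), (292, [8.0, -15.0, -22.0]), (350, [4.0, 15.0, -13.0]), (354, [12.0, 15.0, -29.0]), (358, [12.0, 17.0, -29.0])]
247 [(284, [12.0, -17.0, -30.0]), (288, [12.0, -16.0, -31.0]), (292, [7.0, -15.0, -22.0]), (350, [2.0, 15.0, -12.0]), (354, [12.0, 15.0, -31.0]), (358, [12.0, 17.0, -31.0])]
249 [(284, [11.0, -17.0, -32.0]), (288, [12.0, -15.0, -33.0]), (292, [6.0, -15.0, -22.0]), (350, [1.0, 15.0, -12.0]), (354, [12.0, 15.0, -33.0]), (358, [12.0, 17.0, -33.0])]
251 [(284, [12.0, -17.0, -35.0]), (288, [12.0, -15.0, -35.0]), (292, [6.0, -14.0, -23.0]), (350, [1.0, 15.0, -14.0]), (354, [12.0, 15.0, -35.0]), (358, [12.0, 16.0, -35.0])]
254 [(284, [11.0, -17.0, -37.0]), (288, [12.0, -15.0, -38.0]), (292, [5.0, -14.0, -24.0]), (350, [1.0, 15.0, -17.0]), (354, [11.0, 14.0, -36.0]), (358, [12.0, 16.0, -38.0])]
knob [  0.33055305  -0.10449792 -57.08671821] [-10.1434632   -9.00484874 -60.05552196] [  8.55115341   8.68320893 -51.69395075]
```

w200 is held with a 29 mm gap. Carrying it over the pan.

carry_out(steps=[[[0,0,0],[0,0,-5],255],[[0,0,0],[0,0,-10],255],[[0,0,0],[2.5,-0.5,-14.5],255],[[0,0,0],[7.5,-1.5,-14.7],255],[[0,0,0],[12.5,-2.5,-14.7],255],[[0,0,0],[17.5,-3.4,-14.7],255],[[0,0,0],[21.5,-4.2,-14.7],255],[[0,0,0],[22.6,-4.4,-14.2],255]], force=30)

```text
clock: 6.4
tcp_pos: [0.6207, 0.0384, 0.1301]
orientation: [0.0, 0.874, 0.486, 0.0]
wrist_force: [0.1, -1.8, -1.6]
finger_gap: 0.029
grip_force: 30.6
```

Run:
```python
from h import *
go(.607+.53*.024,.0152+.85*.024,.109,-32)
s,p,P,T=tool()
w=(np.hypot(T[...,0],T[...,1])<14)&(T[...,2]>-62)&(T[...,2]<-50); print('knob',T[w].mean(0),T[w].min(0),T[w].max(0))
m=(P[...,2]>.11)&(P[...,2]<.132)&(np.hypot(P[...,0]-.607,P[...,1]-.015)<.07)&(T[...,0]>14)
print('pan',m.sum(),np.median(P[m],0),P[m].min(0),P[m].max(0))
```

```text
turn [ 0.03 -0.03  0.16] shift cm [-0.29  0.07  2.11] | tcp [0.6207 0.0384 0.1301] yaw -31.8 F [ 0.07 -1.8  -1.63] gap 0.029 t 6.4
knob [  0.53068142  -0.06101108 -56.83234983] [-10.13924745  -8.64106973 -59.68247835] [  8.33139926   8.81064487 -50.04349036]
pan 3743 [0.63450311 0.05845354 0.12141147] [0.59217679 0.02672062 0.11687855] [0.66648067 0.07593699 0.12366294]
```

carry_out(steps=[[[0,0,0],[-0.2,0,0.6],255],[[0,0,0],[-0.2,0,1.2],255],[[0,0,0],[-0.2,0,1.5],255],[[0,0,0],[-0.2,0,1.65],255],[[0,0,0],[-0.2,0,1.75],255],[[0,0,0],[-0.2,0,1.8],255],[[0,0,0],[-0.2,0,1.85],255],[[0,0,0],[-0.2,0,1.85],255]])

```text
clock: 7.45
tcp_pos: [0.6189, 0.0344, 0.1118]
orientation: [0.0, 0.875, 0.485, 0.0]
wrist_force: [0.2, 0.4, -2.0]
finger_gap: 0.029
grip_force: 30.6
```

carry_out(steps=[[[0,0,0],[0,0,0.05],255],[[0,0,0],[0,0,0.1],255],[[0,0,0],[0,0,0.15],255],[[0,0,0],[0,0,0.2],255],[[0,0,0],[0,0,0.23],255],[[0,0,0],[0,0,0.26],255],[[0,0,0],[0,0,0.26],255],[[0,0,0],[0,0,0.26],255]])

```text
clock: 8.45
tcp_pos: [0.6188, 0.0343, 0.1092]
orientation: [0.0, 0.875, 0.485, -0.0]
wrist_force: [0.8, -0.4, -2.5]
finger_gap: 0.0289
grip_force: 30.6
```

Run:
```python
from h import *
F=[]
for i in range(3):
    s,p,P,T=tool(); F.append(s['wrist_force'])
print(np.mean(F,0)); go(.6197,.0356,.109)
m=(P[...,2]>.105)&(P[...,2]<.132)&(np.hypot(P[...,0]-.607,P[...,1]-.015)<.07)&(T[...,0]>17)
print('pan',m.sum(),np.median(P[m],0))
```

```text
[ 0.52690971 -0.02326657 -1.81565279]
turn [0. 0. 0.] shift cm [0.16 0.   0.02] | tcp [0.6189 0.0343 0.1092] yaw -32.0 F [-0.11 -0.31 -0.71] gap 0.0289 t 8.6
pan 5273 [0.63411601 0.0577741  0.12140554]
```

Not yet in contact. Going lower in fine steps.

carry_out(steps=[[[0,0,0],[0,0,0.04],255],[[0,0,0],[0,0,0.08],255],[[0,0,0],[0,0,0.12],255],[[0,0,0],[0,0,0.15],255],[[0,0,0],[0,0,0.15],255],[[0,0,0],[0,0,0.15],255],[[0,0,0],[0,0,0.15],255],[[0,0,0],[0,0,0.15],255]])

```text
clock: 9.6
tcp_pos: [0.6189, 0.0342, 0.1077]
orientation: [0.0, 0.875, 0.485, 0.0]
wrist_force: [0.1, -1.5, 1.8]
finger_gap: 0.0288
grip_force: 31.0
```

```bash
cat >> h.py <<'E'
def chk(k=4,cx=.607,cy=.015,xm=17):
    F=[]
    for i in range(k):
        s,p,P,T=tool(); F.append(s['wrist_force'])
    m=(P[...,2]>.105)&(P[...,2]<.132)&(np.hypot(P[...,0]-cx,P[...,1]-cy)<.058)&(T[...,0]>xm)
    print('F',np.mean(F,0).round(2),'tcp',s['tcp_pos'].round(4),'pan z',P[m][:,2].mean(),'t',s['clock'])
E
python3 -c "
from h import *
chk()"
```

```text
F [-0.66 -0.68  1.68] tcp [0.6189 0.0342 0.1077] pan z 0.12053258170328279 t 9.75
```

Contact is confirmed (about 3.7 N in total). Releasing and lifting.

carry_out(steps=[[[0,0,0],[0,0,0],150],[[0,0,0],[0,0,0],120],[[0,0,0],[0,0,0],80],[[0,0,0],[0,0,0],80],[[0,0,0],[0,0,-1.5],80],[[0,0,0],[0,0,-4],80],[[0,0,0],[0,0,-8],80],[[0,0,0],[0,0,-9],80]])

```text
clock: 10.8
tcp_pos: [0.6207, 0.0342, 0.2019]
orientation: [0.002, 0.875, 0.485, 0.003]
wrist_force: [0.5, 0.3, -1.2]
finger_gap: 0.0587
grip_force: 0.0
```

Run:
```python
from h import *
go(.4246,-.1985,.10,-32)
s,p,P,T=tool()
m=(P[...,2]>.150)&(P[...,2]<.175)&(np.hypot(P[...,0]-.62,P[...,1]-.035)<.03)&(T[...,2]>-25)
print('w200 knob',m.sum(),P[m].mean(0),P[m].min(0),P[m].max(0))
z=np.load('top1.npz')
```

```text
turn [ 0.32 -0.16 -0.02] shift cm [-30.15  -4.34  10.08] | tcp [0.6207 0.0342 0.2019] yaw -32.0 F [ 0.52  0.31 -1.15] gap 0.0587 t 10.8
w200 knob 1285 [0.61981362 0.03562894 0.15898787] [0.60356291 0.01865908 0.15001773] [0.63306425 0.04792253 0.16829088]
```

carry_out(steps=[[[0,0,0],[-4,-0.6,0],80],[[0,0,0],[-8.5,-1.3,0],80],[[0,0,0],[-13.5,-2,0],80],[[0,0,0],[-18.5,-2.7,2],80],[[0,0,0],[-23.5,-3.4,5],80],[[0,0,0],[-27.5,-4,8],80],[[0,0,0],[-30,-4.3,9.8],80],[[0,0,0],[-30,-4.3,9.8],80]])

```text
clock: 11.85
tcp_pos: [0.4208, -0.1972, 0.0978]
orientation: [-0.002, 0.875, 0.483, -0.001]
wrist_force: [0.0, -0.6, 0.3]
finger_gap: 0.0588
grip_force: 0.0
```

Run:
```python
from h import *
s,p,P,T=tool()
m=(P[...,2]>.031)&(P[...,2]<.042)&(np.hypot(P[...,0]-.4246,P[...,1]+.1985)<.02)
k=P[m]; print(m.sum(),k.mean(0),k.min(0),k.max(0)); x,y,_=(k.min(0)+k.max(0))/2
go(k[:,0].mean(),k[:,1].mean(),-.012,-32)
```

```text
310 [ 0.42490253 -0.19689033  0.0377778 ] [ 0.41756049 -0.20449892  0.03332223] [ 0.43169413 -0.18998028  0.0397242 ]
turn [-0.12 -0.02 -0.13] shift cm [ 0.15  0.23 11.1 ] | tcp [ 0.4223 -0.197   0.099 ] yaw -32.1 F [-0.22 -0.06  1.02] gap 0.059 t 11.9
```

carry_out(steps=[[[0,0,0],[0.1,0.2,4],80],[[0,0,0],[0.1,0.2,7.5],80],[[0,0,0],[0.1,0.2,10],80],[[0,0,0],[0.1,0.2,11.3],80],[[0,0,0],[0.1,0.2,11.3],80],[[0,0,0],[0.1,0.2,11.3],150],[[0,0,0],[0.1,0.2,11.3],200],[[0,0,0],[0.1,0.2,11.3],255]], force=25)

```text
clock: 12.9
tcp_pos: [0.4264, -0.198, -0.0122]
orientation: [0.001, 0.875, 0.485, 0.001]
wrist_force: [0.4, 1.8, 7.1]
finger_gap: 0.0232
grip_force: 24.6
```

carry_out(steps=[[[0,0,0],[0,0,0],255],[[0,0,0],[0,0,0],255],[[0,0,0],[0,0,-2],255],[[0,0,0],[0,0,-7],255],[[0,0,0],[0,0,-12],255],[[0,0,0],[0,0,-16],255],[[0,0,0],[0,0,-19],255],[[0,0,0],[0,0,-20],255]], force=30)

```text
clock: 13.9
tcp_pos: [0.4264, -0.1982, 0.1887]
orientation: [0.002, 0.875, 0.485, 0.001]
wrist_force: [0.6, 0.1, -0.6]
finger_gap: 0.0223
grip_force: 29.9
```

Run:
```python
from h import *
go(.607-.53*.024,.0152-.85*.024,.13,-32)
s,p,P,T=tool()
w=(np.hypot(T[...,0],T[...,1])<12)&(T[...,2]>-62)&(T[...,2]<-44); print('knob',T[w].mean(0),T[w].min(0),T[w].max(0))
```

```text
turn [ 0.22  0.02 -0.03] shift cm [25.26  3.98  5.88] | tcp [ 0.4264 -0.1982  0.1887] yaw -32.0 F [ 0.56  0.12 -0.56] gap 0.0223 t 13.9
knob [  0.70912802   0.17927226 -49.99415112] [ -8.26488173 -11.97613899 -59.43611675] [  7.43527573  11.82558369 -44.00749149]
```

Run:
```python
from h import *
s,p,P,T=tool()
w=(np.hypot(T[...,0],T[...,1])<5)&(T[...,2]>-70)&(T[...,2]<-30); print('top',w.sum(),np.percentile(T[w][:,2],[5,25,50,75,95]))
A=np.c_[T[w][:,:2],np.ones(w.sum())]; print(np.linalg.lstsq(A,T[w][:,2],rcond=None)[0])
cv2.imwrite('pics/wrist5.png',p[120:320,200:440,::-1].repeat(3,0).repeat(3,1))
```

```text
top 433 [-51.08761528 -50.57059009 -50.16859089 -49.76313528 -40.04236674]
[ 3.99786884e-01 -1.44338932e-02 -4.95723148e+01]
```

View pics/wrist5.png

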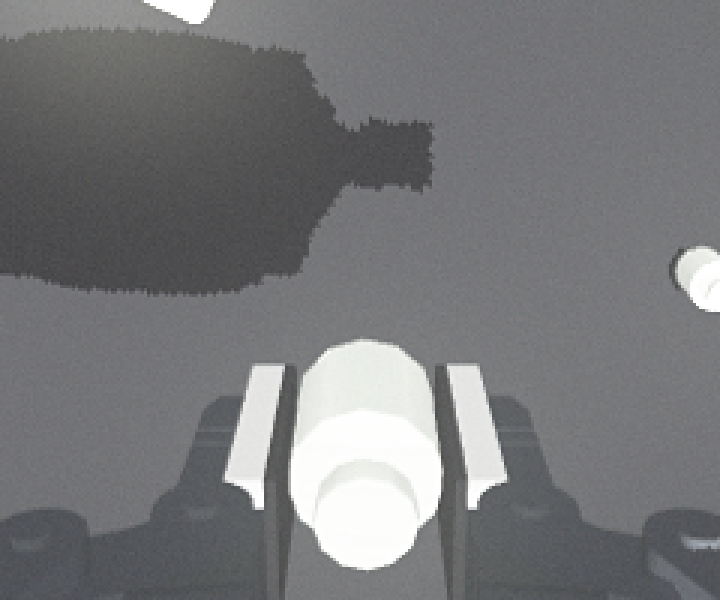

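w100 hangs upright in the pads, its underside 13 mm behind the TCP. Carrying it to the pan.

carry_out(steps=[[[0,0,0],[4,0.6,0],255],[[0,0,0],[8.5,1.3,0],255],[[0,0,0],[13.5,2.1,0],255],[[0,0,0],[18.5,2.9,0],255],[[0,0,0],[22.5,3.6,0.5],255],[[0,0,0],[24.7,3.9,2],255],[[0,0,0],[25.2,4,4],255],[[0,0,0],[25.2,4,6],255]])

```text
clock: 15.0
tcp_pos: [0.5919, -0.0047, 0.1237]
orientation: [-0.001, 0.875, 0.485, -0.001]
wrist_force: [-0.3, 0.2, -1.1]
finger_gap: 0.0228
grip_force: 29.9
```

```bash
python3 -c "
from h import *
chk(3,.63,.056,40);go(.607-.53*.024,.0152-.85*.024,.1085,-32)"
```

```text
F [-0.37  0.04 -1.88] tcp [ 0.5898 -0.0049  0.1222] pan z 0.1215380613119942 t 15.1
turn [-0.29  0.15 -0.05] shift cm [0.18 0.31 1.54] | tcp [ 0.5908 -0.0051  0.1239] yaw -32.1 F [-0.23  0.37 -1.06] gap 0.0225 t 15.15
```

carry_out(steps=[[[0,0,0],[0.1,0.2,0.6],255],[[0,0,0],[0.1,0.2,1.1],255],[[0,0,0],[0.1,0.2,1.3],255],[[0,0,0],[0.1,0.2,1.4],255],[[0,0,0],[0.1,0.2,1.45],255],[[0,0,0],[0.1,0.2,1.5],255],[[0,0,0],[0.1,0.2,1.55],255],[[0,0,0],[0.1,0.2,1.6],255]])

```text
clock: 16.15
tcp_pos: [0.5953, -0.0052, 0.1107]
orientation: [0.0, 0.875, 0.485, 0.0]
wrist_force: [0.2, 0.5, -1.6]
finger_gap: 0.0226
grip_force: 29.9
```

```bash
python3 -c "
from h import *
chk(4,.63,.056,40);go(.607-.53*.024,.0152-.85*.024,.1085,-32)"
```

```text
F [ 0.19 -0.16 -1.13] tcp [ 0.5953 -0.0052  0.1107] pan z 0.12153492572924954 t 16.3
turn [-0.    0.01 -0.02] shift cm [-0.05 -0.09  0.21] | tcp [ 0.5953 -0.0052  0.1106] yaw -32.0 F [ 0.58 -0.14 -0.54] gap 0.0227 t 16.35
```

carry_out(steps=[[[0,0,0],[0,0,0.06],255],[[0,0,0],[0,0,0.12],255],[[0,0,0],[0,0,0.18],255],[[0,0,0],[0,0,0.23],255],[[0,0,0],[0,0,0.28],255],[[0,0,0],[0,0,0.32],255],[[0,0,0],[0,0,0.32],255],[[0,0,0],[0,0,0.32],255]])

```text
clock: 17.35
tcp_pos: [0.5953, -0.0053, 0.1076]
orientation: [0.0, 0.875, 0.485, -0.0]
wrist_force: [-0.2, -0.6, 1.1]
finger_gap: 0.0226
grip_force: 30.1
```

```bash
python3 -c "
from h import *
chk(5,.63,.056,40)"
```

```text
F [-0.9   0.17  0.71] tcp [ 0.5953 -0.0053  0.1075] pan z 0.12086851239647962 t 17.55
```

carry_out(steps=[[[0,0,0],[0,0,0],160],[[0,0,0],[0,0,0],130],[[0,0,0],[0,0,0],90],[[0,0,0],[0,0,0],90],[[0,0,0],[0,0,-1.5],90],[[0,0,0],[0,0,-4],90],[[0,0,0],[0,0,-8],90],[[0,0,0],[0,0,-11],90]])

```text
clock: 18.6
tcp_pos: [0.5958, -0.0053, 0.2204]
orientation: [0.001, 0.875, 0.485, 0.001]
wrist_force: [1.0, -0.7, -0.8]
finger_gap: 0.0554
grip_force: 0.0
```

Run:
```python
from h import *
c,p,d=grab('top'); P=cloud(c,d); cw,pw,dw=grab('wrist')
np.savez('top2.npz',p=p,d=d)
I=cv2.resize(p[150:245,210:370],None,fx=2.5,fy=2.5,interpolation=cv2.INTER_CUBIC)
cv2.imwrite('pics/mix2.png',np.vstack([cv2.resize(I,(640,380))[:,:,::-1],]))
cv2.imwrite('pics/w6.png',pw[:,:,::-1])
PW=cloud(cw,dw)
for n,x,y in (('w200',.6197,.0356),('w100',.5953,-.0053)):
    m=(PW[...,2]>.148)&(PW[...,2]<.172)&(np.hypot(PW[...,0]-x,PW[...,1]-y)<.02)&(dw>0); k=PW[m]
    print(n,m.sum(),k.mean(0).round(4) if m.sum() else '')
# poise by depth in region left of the bar
q=P[215:245,255:345].reshape(-1,3); m=(q[:,2]>.098)&(q[:,2]<.125); k=q[m]; print('poise',m.sum(),k.mean(0).round(4),k.min(0).round(4),k.max(0).round(4))
go(.47,.20,.15,9)
```

```text
w200 1249 [0.6189 0.0341 0.1588]
w100 400 [ 0.5957 -0.0044  0.1556]
poise 70 [0.4725 0.1672 0.1059] [0.462  0.1556 0.0989] [0.4825 0.1786 0.1127]
turn [ 4.900e-01 -2.000e-02 -4.102e+01] shift cm [ 10.64 -21.77   7.16] | tcp [ 0.5976 -0.0055  0.2229] yaw -32.0 F [ 1.05 -0.96  0.16] gap 0.0553 t 18.7
```

View pics/w6.png

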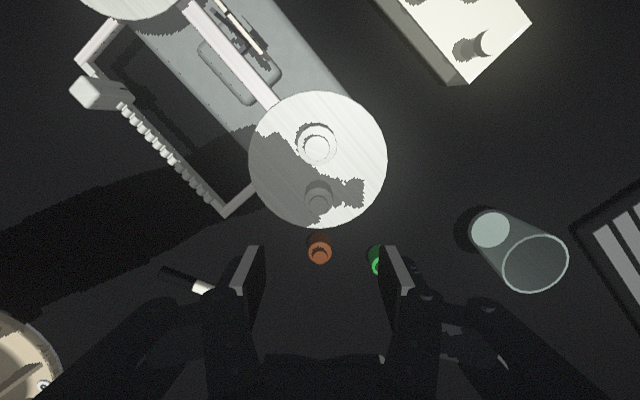

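The wrist view shows both weights standing on the right pan at (317,143) and (318,197). The poise is at (95,92) on the bar. Next: close the fingers and move to a point left of the poise.

carry_out(steps=[[[0,0,-5],[1.3,-2.5,0.5],120],[[0,0,-11],[2.8,-5.5,1],180],[[0,0,-18],[4.5,-9,1.5],220],[[0,0,-25],[6.3,-12.5,1.8],255],[[0,0,-32],[8,-16,1.8],255],[[0,0,-38],[9.8,-19.3,1.8],255],[[0,0,-40.8],[11.1,-22,1.8],255],[[0,0,-40.8],[11.1,-22,1.8],255]], force=20)

```text
clock: 19.7
tcp_pos: [0.4664, 0.2069, 0.1997]
orientation: [-0.0, 0.65, 0.76, -0.0]
wrist_force: [-0.1, -0.3, 0.3]
finger_gap: 0.0001
grip_force: 0.0
```

Run:
```python
from h import *
go(.467,.201,.15,8.8)
s,p,P,T=tool(); cv2.imwrite('pics/w7.png',p[:,:,::-1])
for v in range(200,262,5): print(v,[(u,T[v,u].round(0).tolist()) for u in (305,321,335)])
m=(P[...,2]>.098)&(P[...,2]<.118)&(np.hypot(P[...,0]-.4725,P[...,1]-.167)<.025)
print('poise',m.sum(),P[m].mean(0) if m.sum() else '',T[m].mean(0) if m.sum() else '')
```

```text
turn [-0.01 -0.    0.15] shift cm [-0.59 -0.03  4.97] | tcp [0.4664 0.2069 0.1997] yaw 9.0 F [-0.08 -0.35  0.32] gap 0.0001 t 19.7
200 [(305, [-40.0, -19.0, 198.0]), (321, [-17.0, 0.0, 128.0]), (335, [-40.0, 17.0, 199.0])]
205 [(305, [-47.0, -19.0, 199.0]), (321, [-22.0, 0.0, 126.0]), (335, [-47.0, 17.0, 198.0])]
210 [(305, [-53.0, -19.0, 197.0]), (321, [-27.0, 0.0, 127.0]), (335, [-53.0, 17.0, 199.0])]
215 [(305, [-59.0, -19.0, 198.0]), (321, [-30.0, 0.0, 120.0]), (335, [-60.0, 18.0, 199.0])]
220 [(305, [-66.0, -19.0, 199.0]), (321, [-28.0, 0.0, 102.0]), (335, [-66.0, 18.0, 199.0])]
225 [(305, [-72.0, -19.0, 198.0]), (321, [-29.0, 0.0, 93.0]), (335, [-73.0, 18.0, 199.0])]
230 [(305, [-79.0, -19.0, 198.0]), (321, [-33.0, 0.0, 92.0]), (335, [-79.0, 18.0, 199.0])]
235 [(305, [-85.0, -19.0, 197.0]), (321, [-37.0, 0.0, 91.0]), (335, [-86.0, 18.0, 198.0])]
240 [(305, [-92.0, -19.0, 198.0]), (321, [-42.0, 0.0, 90.0]), (335, [-93.0, 18.0, 200.0])]
245 [(305, [-99.0, -20.0, 198.0]), (321, [12.0, 0.0, -29.0]), (335, [12.0, 7.0, -30.0])]
250 [(305, [-106.0, -20.0, 198.0]), (321, [11.0, 0.0, -33.0]), (335, [12.0, 7.0, -34.0])]
255 [(305, [7.0, -7.0, -30.0]), (321, [12.0, 0.0, -39.0]), (335, [12.0, 6.0, -39.0])]
260 [(305, [7.0, -7.0, -35.0]), (321, [11.0, 0.0, -43.0]), (335, [12.0, 6.0, -43.0])]
poise 455 [0.47246906 0.17300027 0.10703066] [-34.41195931   0.78645006  92.63085004]
```

View pics/w7.png

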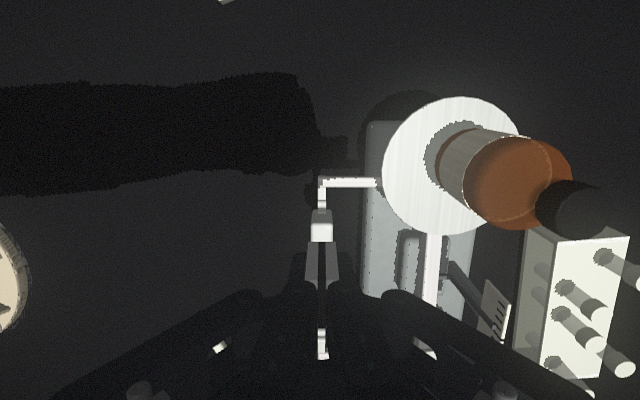

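The wrist view shows the poise at (321,228) directly right of the shut fingertips at (321,245) along the bar, with the bottle at (510,180) well clear. Its left face is 17 mm from the pad face. I lower the finger beside it.

carry_out(steps=[[[0,0,0],[-0.2,0.05,3],255],[[0,0,0],[-0.4,0.05,6.5],255],[[0,0,0],[-0.6,0.05,9.5],255],[[0,0,0],[-0.6,0.05,11.5],255],[[0,0,0],[-0.6,0.05,12.6],255],[[0,0,0],[-0.6,0.05,13.1],255],[[0,0,0],[-0.6,0.05,13.3],255],[[0,0,0],[-0.6,0.05,13.3],255]])

```text
clock: 20.75
tcp_pos: [0.4696, 0.1997, 0.067]
orientation: [0.0, 0.651, 0.759, 0.0]
wrist_force: [0.0, 0.0, 1.1]
finger_gap: 0.0001
grip_force: 0.0
```

```bash
cat >> h.py <<'E'
def bal():
    "pan heights from the top camera (mean of 3), poise place along the bar from bar_mid (+ = left)"
    zr=[];zl=[];po=[]
    a=np.array([-.153,.988]);o=np.array([.481,.1114])
    for i in range(2):
        c,p,d=grab('top'); P=cloud(c,d); P[d==0]=np.nan
        for L,cx,cy in ((zr,.607,.0152),(zl,.5721,.2412)):
            rr=np.hypot(P[...,0]-cx,P[...,1]-cy); m=(rr<.055)&(P[...,2]>.09)&(P[...,2]<.13); L.append(np.median(P[m][:,2]))
        q=P[...,:2]-o; al=q@a; ac=q@np.array([.988,.153]); m=(abs(ac)<.012)&(abs(al)<.095)&(P[...,2]>.097)&(P[...,2]<.122)
        po.append([al[m].mean()*1000,m.sum()])
    zr,zl=np.mean(zr),np.mean(zl); print('R',zr.round(4),'L',zl.round(4),'beam',((zl-zr)/.23).round(4),'poise',np.mean(po,0).round(1))
E
python3 - <<'E'
from h import *
go(.467,.19,.067,8.8)
bal(); s,p,P,T=tool()
for v in range(225,246,3): print(v,T[v,321].round(0),P[v,321].round(3))
E
```

```text
turn [ 0.06  0.   -0.03] shift cm [-0.92 -0.4   0.  ] | tcp [0.4696 0.1997 0.067 ] yaw 8.8 F [0.   0.01 1.08] gap 0.0001 t 20.75
R 0.1206 L 0.0998 beam -0.0905 poise [53.4 50. ]
225 [11.  0. -3.] [0.468 0.211 0.07 ]
228 [ 9.  0. -2.] [0.469 0.209 0.069]
231 [ 7.  0. -3.] [0.469 0.207 0.07 ]
234 [ 5.  0. -2.] [0.469 0.205 0.069]
237 [ 4.  0. -3.] [0.469 0.204 0.07 ]
240 [ 2.  0. -2.] [0.47  0.201 0.069]
243 [ 11.   0. -26.] [0.468 0.211 0.093]
```

carry_out(steps=[[[0,0,0],[-0.5,0,0],255],[[0,0,0],[-0.8,0,0],255],[[0,0,0],[-1.0,0,0],255],[[0,0,0],[-1.2,0,0],255],[[0,0,0],[-1.4,0,0],255],[[0,0,0],[-1.6,0,0],255],[[0,0,0],[-1.8,0,0],255],[[0,0,0],[-1.8,0,0],255]])

```text
clock: 21.9
tcp_pos: [0.4719, 0.1817, 0.0666]
orientation: [0.0, 0.651, 0.759, -0.0]
wrist_force: [0.1, 1.3, 1.5]
finger_gap: -0.0002
grip_force: 0.8
```

Run:
```python
from h import *
bal(); go(.48,.11,.067,8.8)
```

```text
R 0.1205 L 0.0999 beam -0.0894 poise [39.1 15. ]
turn [ 0.01  0.03 -0.03] shift cm [-7.21 -0.3  -0.04] | tcp [0.4719 0.1817 0.0665] yaw 8.8 F [-0.34  1.85  0.61] gap -0.0 t 22.0
```

carry_out(steps=[[[0,0,0],[-0.25,0,0],255],[[0,0,0],[-0.5,0,0],255],[[0,0,0],[-0.75,0,0],255],[[0,0,0],[-1.0,0,0],255],[[0,0,0],[-1.25,0,0],255],[[0,0,0],[-1.5,0,0],255],[[0,0,0],[-1.75,0,0],255],[[0,0,0],[-2.0,0,0],255]])

```text
clock: 23.0
tcp_pos: [0.4748, 0.1623, 0.0666]
orientation: [-0.0, 0.651, 0.759, 0.0]
wrist_force: [-0.4, 2.2, 0.7]
finger_gap: -0.0003
grip_force: 1.0
```

carry_out(steps=[[[0,0,0],[-0.25,0,0],255],[[0,0,0],[-0.5,0,0],255],[[0,0,0],[-0.75,0,0],255],[[0,0,0],[-1.0,0,0],255],[[0,0,0],[-1.25,0,0],255],[[0,0,0],[-1.5,0,0],255],[[0,0,0],[-1.75,0,0],255],[[0,0,0],[-2.0,0,0],255]])

```text
clock: 24.0
tcp_pos: [0.478, 0.1429, 0.0668]
orientation: [-0.0, 0.651, 0.759, 0.001]
wrist_force: [-1.2, 3.2, 3.3]
finger_gap: 0.0
grip_force: 2.0
```

carry_out(steps=[[[0,0,0],[1.0,0,0],255],[[0,0,0],[2.0,0,0],255],[[0,0,0],[2.0,0,0],255],[[0,0,0],[2.0,0,0],255],[[0,0,0],[2.0,0,0],255],[[0,0,0],[2.0,0,0],255],[[0,0,0],[2.0,0,0],255],[[0,0,0],[2.0,0,0],255]])

```text
clock: 25.0
tcp_pos: [0.4749, 0.162, 0.0665]
orientation: [0.0, 0.651, 0.759, -0.0]
wrist_force: [-0.2, -0.4, -0.2]
finger_gap: -0.0003
grip_force: 0.0
```

Run:
```python
from h import *
bal(); bal(); go(.48,.11,.067,8.8)
s,p,P,T=tool(); cv2.imwrite('pics/w8.png',p[:,:,::-1])
c,p,d=grab('top'); P=cloud(c,d)
q=P[...,:2]-np.array([.481,.1114]); al=q@np.array([-.153,.988])*1000; ac=q@np.array([.988,.153])
m=(abs(ac)<.007)&(abs(al)<95)&(P[...,2]>.05)
o=np.argsort(al[m]); print([(int(a),int(z*1000)) for a,z in zip(al[m][o],P[m][o][:,2])][::4])
```

```text
R 0.1204 L 0.0999 beam -0.0894 poise [ 9.8 60. ]
R 0.1204 L 0.1 beam -0.0889 poise [ 9.9 59. ]
turn [-0.    0.01 -0.02] shift cm [-5.23 -0.28 -0.05] | tcp [0.4748 0.1621 0.0665] yaw 8.8 F [-0.66  0.16  0.86] gap -0.0001 t 25.2
[(-94, 85), (-91, 81), (-89, 77), (-85, 86), (-83, 79), (-79, 82), (-75, 84), (-72, 86), (-69, 83), (-66, 79), (-64, 84), (-59, 80), (-56, 84), (-53, 87), (-50, 75), (-48, 80), (-43, 86), (-40, 79), (-37, 85), (-34, 73), (-32, 83), (-28, 87), (-25, 80), (-22, 76), (-19, 75), (-16, 81), (-12, 80), (-9, 77), (-6, 79), (-2, 68), (0, 75), (0, 511), (0, 516), (0, 550), (0, 549), (0, 553), (0, 94), (1, 98), (1, 561), (2, 111), (2, 563), (2, 114), (3, 112), (4, 114), (4, 567), (5, 109), (5, 570), (5, 569), (6, 580), (6, 577), (7, 577), (7, 583), (8, 576), (8, 578), (9, 581), (9, 579), (10, 109), (10, 108), (11, 578), (12, 112), (12, 580), (12, 577), (13, 239), (13, 113), (14, 239), (14, 582), (15, 578), (15, 581), (16, 582), (16, 110), (17, 582), (17, 578), (18, 578), (18, 582), (19, 577), (20, 578), (20, 579), (21, 579), (22, 581), (24, 566), (24, 568), (24, 574), (2
[... 353 characters left out ...]
, 570), (50, 568), (51, 571), (51, 570), (52, 570), (53, 569), (54, 567), (54, 570), (55, 571), (56, 569), (57, 570), (57, 571), (58, 571), (59, 570), (59, 572), (60, 571), (61, 567), (62, 569), (63, 567), (64, 570), (64, 569), (65, 570), (66, 567), (66, 569), (67, 568), (68, 570), (69, 569), (69, 571), (70, 571), (71, 570), (71, 570), (72, 569), (73, 568), (74, 569), (74, 573), (75, 568), (76, 568), (77, 567), (78, 565), (78, 563), (78, 566), (78, 561), (79, 579), (79, 581), (80, 577), (81, 577), (81, 582), (82, 581), (83, 583), (84, 577), (84, 579), (85, 581), (86, 578), (87, 580), (87, 583), (88, 581), (89, 580), (90, 583), (90, 580), (91, 577), (92, 578), (92, 581), (93, 579), (94, 581)]
```

carry_out(steps=[[[0,0,0],[-1.2,0,0],255],[[0,0,0],[-1.9,0,0],255],[[0,0,0],[-2.2,0,0],255],[[0,0,0],[-2.5,0,0],255],[[0,0,0],[-2.8,0,0],255],[[0,0,0],[-3.15,0,0],255],[[0,0,0],[-3.5,0,0],255],[[0,0,0],[-3.9,0,0],255]])

```text
clock: 26.3
tcp_pos: [0.4808, 0.1231, 0.0663]
orientation: [0.0, 0.651, 0.759, -0.0]
wrist_force: [-0.3, 4.7, 1.1]
finger_gap: -0.0002
grip_force: 2.5
```

carry_out(steps=[[[0,0,0],[0.5,0,0],255],[[0,0,0],[1.2,0,0],255],[[0,0,0],[1.2,0,0],255],[[0,0,0],[1.2,0,0],255],[[0,0,0],[1.2,0,0],255],[[0,0,0],[1.2,0,0],255],[[0,0,0],[1.2,0,0],255],[[0,0,0],[1.2,0,0],255]])

```text
clock: 27.3
tcp_pos: [0.479, 0.1354, 0.0665]
orientation: [0.0, 0.651, 0.759, -0.0]
wrist_force: [0.2, 0.1, -1.0]
finger_gap: 0.0001
grip_force: 0.0
```

Run:
```python
from h import *
for i in range(4): bal()
go(.48,.11,.067,8.8)
```

```text
R 0.1206 L 0.0997 beam -0.0906 poise [-17.8   8. ]
R 0.1205 L 0.0998 beam -0.0901 poise [-18.    9.5]
R 0.1205 L 0.0997 beam -0.0905 poise [-17.8   8.5]
R 0.1205 L 0.0999 beam -0.0897 poise [-18.    9.5]
turn [ 0.    0.01 -0.02] shift cm [-2.53 -0.28 -0.05] | tcp [0.4789 0.1354 0.0665] yaw 8.8 F [-0.44  1.1  -0.08] gap 0.0 t 27.7
```

carry_out(steps=[[[0,0,0],[-1.0,0,0],255],[[0,0,0],[-1.4,0,0],255],[[0,0,0],[-1.7,0,0],255],[[0,0,0],[-2.0,0,0],255],[[0,0,0],[-2.3,0,0],255],[[0,0,0],[-2.6,0,0],255],[[0,0,0],[-2.9,0,0],255],[[0,0,0],[-3.2,0,0],255]])

```text
clock: 28.7
tcp_pos: [0.4839, 0.1036, 0.0665]
orientation: [0.0, 0.651, 0.759, 0.0]
wrist_force: [-1.7, 5.2, 0.6]
finger_gap: -0.0001
grip_force: 2.6
```

carry_out(steps=[[[0,0,0],[0.5,0,0],255],[[0,0,0],[1.2,0,0],255],[[0,0,0],[1.2,0,0],255],[[0,0,0],[1.2,0,0],255],[[0,0,0],[1.2,0,0],255],[[0,0,0],[1.2,0,0],255],[[0,0,0],[1.2,0,0],255],[[0,0,0],[1.2,0,0],255]])

```text
clock: 29.7
tcp_pos: [0.482, 0.1156, 0.0665]
orientation: [0.0, 0.651, 0.759, -0.0]
wrist_force: [-0.5, -0.2, 0.4]
finger_gap: -0.0003
grip_force: 0.0
```

Run:
```python
from h import *
for i in range(4): bal()
go(.48,.11,.067,8.8)
```

```text
R 0.1164 L 0.1042 beam -0.0531 poise [nan  0.]
R 0.1164 L 0.104 beam -0.054 poise [nan  0.]
R 0.1162 L 0.104 beam -0.0529 poise [nan  0.]
R 0.1163 L 0.1041 beam -0.053 poise [nan  0.]
turn [-0.    0.01 -0.02] shift cm [-0.53 -0.28 -0.05] | tcp [0.482  0.1157 0.0665] yaw 8.8 F [ 0.16 -0.45 -0.36] gap 0.0002 t 30.1h.py:42: RuntimeWarning: Mean of empty slice.
  po.append([al[m].mean()*1000,m.sum()])
  ret = ret.dtype.type(ret / rcount)
```

Run:
```python
from h import *
c,p,d=grab('scene'); P=cloud(c,d)
q=P[...,:2]-np.array([.481,.1114]); al=q@np.array([-.153,.988])*1000; ac=q@np.array([.988,.153])
m=(abs(ac)<.016)&(abs(al)<95)&(P[...,2]>.092)&(P[...,2]<.125)&(d>0)
print(m.sum(),np.sort(al[m]).round(0)); 
h=np.histogram(al[m],np.arange(-80,60,4)); print(list(zip(h[1],h[0])))
go(.48,.11,.067); bal()
```

```text
119 [-41. -39. -39. -39. -39. -39. -39. -39. -39. -39. -38. -38. -38. -38.
 -38. -38. -37. -37. -37. -37. -36. -36. -36. -36. -35. -35. -34. -34.
 -34. -34. -33. -33. -33. -32. -32. -32. -32. -32. -31. -31. -30. -30.
 -30. -29. -29. -28. -28. -28. -28. -28. -28. -26. -26. -26. -26. -26.
 -26. -25. -25. -25. -25. -24. -24. -24. -23. -23. -23. -23. -23. -23.
 -23. -22. -22. -21. -21. -20. -20. -19. -19. -19. -19. -18. -18.  -7.
  -7.  -7.  -7.  -6.  -6.  -6.  -6.  -6.  -6.  -6.  -6.  -6.  -5.  -5.
  -4.  -4.  -4.  -3.  -3.  -3.  -3.  -3.  -3.  -3.  -2.  -2.  -2.  -1.
   3.   4.   5.   6.   8.   8.  11.]
[(np.int64(-80), np.int64(0)), (np.int64(-76), np.int64(0)), (np.int64(-72), np.int64(0)), (np.int64(-68), np.int64(0)), (np.int64(-64), np.int64(0)), (np.int64(-60), np.int64(0)), (np.int64(-56), np.int64(0)), (np.int64(-52), np.int64(0)), (np.int64(-48), np.int64(0)), (np.int64(-44), np.int64(1)), (np.int64(-40), np.int64(23)), (np.int64(-36), np.int64(11)), (np.int64(-32), np.int64(11)), (np.int64(-28), np.int64(17)), (np.int64(-24), np.int64(12)), (np.int64(-20), np.int64(8)), (np.int64(-16), np.int64(0)), (np.int64(-12), np.int64(0)), (np.int64(-8), np.int64(16)), (np.int64(-4), np.int64(13)), (np.int64(0), np.int64(2)), (np.int64(4), np.int64(2)), (np.int64(8), np.int64(3)), (np.int64(12), np.int64(0)), (np.int64(16), np.int64(0)), (np.int64(20), np.int64(0)), (np.int64(24), np.int64(0)), (np.int64(28), np.int64(0)), (np.int64(32), np.int64(0)), (np.int64(36), np.int64(0)), (np.int64(40), np.int64(0)), (np.int64(44), np.int64(0)), (np.int64(48), np.int64(0)), (np.int64(52), np.int64(0))]
turn [0. 0. 0.] shift cm [-0.53 -0.28 -0.06] | tcp [0.482  0.1157 0.0664] yaw 8.8 F [-0.04 -0.19  1.6 ] gap 0.0 t 30.15
R 0.1163 L 0.1042 beam -0.0526 poise [nan  0.]h.py:42: RuntimeWarning: Mean of empty slice.
  po.append([al[m].mean()*1000,m.sum()])
  ret = ret.dtype.type(ret / rcount)
```

carry_out(steps=[[[0,0,0],[-0.8,0,0],255],[[0,0,0],[-1.0,0,0],255],[[0,0,0],[-1.2,0,0],255],[[0,0,0],[-1.4,0,0],255],[[0,0,0],[-1.6,0,0],255],[[0,0,0],[-1.8,0,0],255],[[0,0,0],[-1.9,0,0],255],[[0,0,0],[-1.9,0,0],255]])

```text
clock: 31.25
tcp_pos: [0.4853, 0.0965, 0.0667]
orientation: [0.0, 0.651, 0.759, -0.0]
wrist_force: [1.1, 0.2, 0.1]
finger_gap: -0.0002
grip_force: 0.0
```

carry_out(steps=[[[0,0,0],[0.5,0,0],255],[[0,0,0],[1.2,0,0],255],[[0,0,0],[1.2,0,0],255],[[0,0,0],[1.2,0,0],255],[[0,0,0],[1.2,0,0],255],[[0,0,0],[1.2,0,0],255],[[0,0,0],[1.2,0,0],255],[[0,0,0],[1.2,0,0],255]])

```text
clock: 32.25
tcp_pos: [0.4831, 0.1087, 0.0665]
orientation: [0.0, 0.651, 0.759, -0.0]
wrist_force: [0.5, -0.2, -0.4]
finger_gap: 0.0002
grip_force: 0.0
```

```bash
cat >> h.py <<'E'
def pos():
    c,p,d=grab('scene'); P=cloud(c,d)
    q=P[...,:2]-np.array([.481,.1114]); al=q@np.array([-.153,.988])*1000; ac=q@np.array([.988,.153])
    m=(abs(ac)<.016)&(abs(al)<95)&(P[...,2]>.092)&(P[...,2]<.125)&(d>0)
    v=np.sort(al[m]); g=np.argmax(np.diff(v)); print('poise',v[2],v[g],'finger',v[g+1])
E
python3 -W ignore - <<'E'
from h import *
for i in range(3): bal()
pos()
E
```

```text
R 0.113 L 0.1074 beam -0.0242 poise [nan  0.]
R 0.1128 L 0.1073 beam -0.0239 poise [nan  0.]
R 0.113 L 0.1072 beam -0.0253 poise [nan  0.]
poise -49.972421470119784 -28.00360768001252 finger -14.259686849193269
```

Each notch adds 0.028 rad, and the beam is at −0.0245. One more notch should bring it level.

carry_out(steps=[[[0,0,0],[-0.9,0,0],255],[[0,0,0],[-1.2,0,0],255],[[0,0,0],[-1.4,0,0],255],[[0,0,0],[-1.6,0,0],255],[[0,0,0],[-1.8,0,0],255],[[0,0,0],[-2.0,0,0],255],[[0,0,0],[-2.1,0,0],255],[[0,0,0],[-2.1,0,0],255]])

```text
clock: 33.6
tcp_pos: [0.4866, 0.0875, 0.0667]
orientation: [0.0, 0.651, 0.759, -0.0]
wrist_force: [0.1, 0.7, -0.0]
finger_gap: 0.0
grip_force: 0.0
```

carry_out(steps=[[[0,0,0],[0.5,0,0],255],[[0,0,0],[1.2,0,0],255],[[0,0,0],[1.2,0,0],255],[[0,0,0],[1.2,0,0],255],[[0,0,0],[1.2,0,0],255],[[0,0,0],[1.2,0,0],255],[[0,0,0],[1.2,0,0],255],[[0,0,0],[1.2,0,0],255]])

```text
clock: 34.6
tcp_pos: [0.4845, 0.0998, 0.0665]
orientation: [0.0, 0.651, 0.759, -0.0]
wrist_force: [0.5, 0.0, -0.5]
finger_gap: 0.0003
grip_force: 0.0
```

```bash
python3 -W ignore - <<'E'
from h import *
for i in range(3): bal()
pos()
E
```

```text
R 0.1097 L 0.1106 beam 0.0038 poise [nan  0.]
R 0.1097 L 0.1105 beam 0.0035 poise [nan  0.]
R 0.1097 L 0.1105 beam 0.0037 poise [nan  0.]
poise -60.71312993704329 -39.27303155061202 finger -23.06226988833569
```

The beam is level (+0.004 rad). I lift the hand clear, check once more and hand in.

carry_out(steps=[[[0,0,0],[0,0,-2],255],[[0,0,0],[0,0,-5],255],[[0,0,0],[0,0,-9],255],[[0,0,0],[0,0,-12],255],[[0,0,0],[0,0,-13],255],[[0,0,0],[0,0,-13],255],[[0,0,0],[0,0,-13],255],[[0,0,0],[0,0,-13],255]])

```text
clock: 35.95
tcp_pos: [0.4836, 0.0998, 0.1951]
orientation: [-0.001, 0.651, 0.759, -0.001]
wrist_force: [0.3, 0.2, -0.1]
finger_gap: 0.0003
grip_force: 0.0
```

```bash
python3 -W ignore - <<'E'
from h import *
for i in range(3): bal()
c,p,d=grab('scene'); P=cloud(c,d)
for n,x,y in (('w200',.6189,.0342),('w100',.5953,-.0053)):
    m=(P[...,2]>.14)&(P[...,2]<.16)&(np.hypot(P[...,0]-x,P[...,1]-y)<.025); print(n,m.sum(),P[m].mean(0).round(3),P[m][:,2].max())
print(env.hand_in())
E
```

```text
R 0.1098 L 0.1105 beam 0.0034 poise [nan  0.]
R 0.1097 L 0.1107 beam 0.004 poise [nan  0.]
R 0.1097 L 0.1106 beam 0.0036 poise [nan  0.]
w200 91 [0.621 0.031 0.148] 0.15892388366797616
w100 27 [ 0.596 -0.007  0.146] 0.15030000055571668
the job is handed in; nothing more can be done
None
```

I handed the job in at about 36 s: the 200 g and 100 g weights stand on the right pan and the beam floats level at +0.004 rad; no verdict came back.

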